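Hang the caddy and stow the dye canisters

ROBOT

A 6-joint arm with a two-finger parallel gripper is mounted at the origin on the work surface. World frame = base frame: x ahead of the robot, y to its left, z up, the work surface at z = 0. Lengths are in m, angles in rad, forces in N, time in s.
With the tool pointing down it reaches from about 0.375 to 0.975 m from the base axis. Payload 3.8 kg.
Tool frame: the origin (TCP) lies at the very end of the fingers, on their centre line; the grasp point (between the pads) lies 19 mm behind it (arm.hold_point_z is the distance from the TCP to the grasp point, in m); z points along the fingers, y is the direction in which the jaws open and shut (so a half turn about z gives the same grasp; the last joint's range is limited). The gripper opens to 85 mm and grips with 20 to 120 N. Pads are 22 mm wide; open, the fingers measure 114 mm over their backs; the gripper's body (76 mm by 85 mm) begins 54 mm behind the grasp point. The pads swing forward as they close: fully open they stand 13 mm farther back than shut.
Start: joints at [1.267, 0.264, 1.604, -0, 1.274, -0.037], TCP at [0.178, 0.651, 0.231] pointing down, gripper open.
Joint ranges: [-2.63, 2.63], [-0.94, 2.18], [0.31, 2.57], [-1.31, 4.45], [0, 2.66], [-2.55, 2.55]. Speed limits (rad/s): [2.57, 2.57, 3.14, 3.14, 3.14, 3.14].

INTERFACE

Orientations are given as a unit quaternion [w, x, y, z].
In Python, from plant import arm gives the robot as it stands.
- The arm moves only by the tool jog_arm, never from a script. Its argument "motion" is a list of rows, each a list of 5 numbers: the finger opening in m, from 0 to 0.0854, then the shift along the tool's x, y, z in m, then the turn about the tool's z in rad. In form: [[fingers, dx, dy, dz, roll], ...]. A call has 1 to 12 rows; each row shifts and turns the commanded pose from where the row before left it, along the tool's axes as they then stand; what a row does not reach is not made up. A row lasts 1/10 s, in which the tool goes at most 50 mm and 8.59 degrees, less where a joint would pass 70% of its speed; a pose out of reach is approached as far as the arm can. A call is refused whole if a number of a shift passes 0.05 or a number of a turn 0.15, either way. A call with a gripper value outside its range is refused whole. The fingers move at their own pace and stop on an object; the grip force is fixed at half the most. Time passes only in rows, so rows that do not move let the fingers close. It gives the time, the measured TCP pose, the force and the opening at its end, in the units of the state.
- arm.sense(): the state, without advancing time (a new reading comes with each control period).
- arm.read_camera(name): name is "side" or "top"; returns a dict with "color" (384x512x3 uint8, blue, green, red), "depth" (384x512 float32, m along the optical axis (not along the pixel's ray), 0 where there is no reading), "vertical_fov" (degrees; the focal length in pixels is half the picture's height over the tangent of half this angle, whatever the lens; pixels are square), "cx", "cy" (the principal point, pixels), "rvec" (rotation vector, rad) and "tvec" (3), from world to camera coordinates, as OpenCV has them. Camera axes: x right, y down, z forward; pixel columns grow to the right and rows downward; lengths in m; the calibration is good to about 2 mm. A picture is of the moment at which its call begins.
- arm.sign_off(): hands the job in, once; it reports no verdict.
Trained networks look in the newest picture that a camera, given by its name, has taken for a name from the list of things; names that differ only in an ending like _2 or _b are one class to them, and where a whole thing is asked for, a point or a joint stands for the part that bears it (a point fixed in the world has none). Each returns a list of dicts, best first, with "score" (0 to 1); they miss things now and then, are a little off and sometimes report something else, mostly with a low value. They report only what shows in the picture. A call takes as long as a camera call.
- arm.boxes_of(camera, target): "centre" ([x, y, z] in m, in the coordinates of the camera as it stood for that picture, good to about 4 mm: the middle of the surface that is visible of it).
- arm.regions_of(camera, target): "region" (384x512 bool, what is visible of it).
The state is a dict: "time": time; "joint_positions": joint angles; "joint_vel": joint speeds; "joint_torque": joint torques, N m; "tcp_pos": TCP position; "tool_rot": TCP orientation; "force": force on the tool from outside, world axes, zero at the start; "ft_torque": the same for the moment, N m; "opening": opening from 0.0 (shut) to 1.0 (fully open).
Only numpy, scipy, OpenCV 4.12 (cv2) and the standard library are available. Lean on these libraries where they do the work, as an engineer would, in place of code of your own. Each camera call takes 0.05 s, during which the arm holds its last target.

TASK

Hang the yellow caddy on the green stand: hook its rear lips over the upper bar and let it swing down until it hangs flat against the lower bar, then let go of it. Only then lift the red and the blue canister over the caddy's front lip and leave both standing upright on its floor. Never tip the canisters over, and leave everything else on the table where it is.

Things in the scene. Friction and masses are not known exactly. Their poses are not given: they have to be found in the camera images.
- stand: green rail stand, fixed, 330 mm wide. Origin on the table straight below the middle of its upper bar; y along the bars, z up, -x is its front, where the caddy hangs. Lower bar: 12 mm diameter, axis 105 mm above the table, its front at x = -10 mm. Uprights (16 mm wide, as high as the upper bar) at y = +-150 mm
- stand_bar (a point): middle of the stand's upper steel bar, on its axis, 170 mm above the table; the bar is 12 mm in diameter, 320 mm long
- caddy: yellow open-topped metal caddy, 0.35 kg +-20%, at first upright on the table. Origin: centre of its underside; x from front lip to back plate, y lengthwise, z up. Outside 80 (x) by 200 mm (y), walls and floor 4 mm; front lip and ends 44 mm high, back plate 80 mm high with rear face at x = +40 mm. When hung, its underside is about 88 mm above the table
- caddy_hook (a point): point in the caddy's hook lips (caddy x 50, y 0, z 81.5 mm) that lies on the upper bar's axis when hung flat, caddy and stand axes then parallel. Two lips, 60 mm wide at y = +-62 mm (none between), go from the back plate to the rear as an inverted V (inner apex x 50, z 90 mm), then down to z = 61 mm at x = 60 to 70 mm; 20 mm wide inside
- caddy_tab (a point): middle of the top edge of the caddy's black grip tab (caddy x 40, y 0, z 128 mm), which stands up from the middle of the back plate: 12 mm thick in x, 44 mm wide in y, 48 mm high above the plate
- can_red: closed metal canister with a red lid and red band, upright cylinder 54 mm in diameter, 110 mm high, about 0.18 kg (may vary 30%). Origin: centre of its underside, z up
- can_blue: the same canister with a blue lid and blue band. Origin: centre of its underside, z up
- candle_tin: shallow brass-coloured tin filled with rolled cardboard, 80 mm in diameter, 45 mm high; leave it alone. Origin: centre of its underside
- candle_tin2: another such shallow tin, on the left of the table; leave it alone. Origin: centre of its underside
- jar: amber jar with a white cap, 60 mm in diameter, 95 mm high; leave it alone. Origin: centre of its underside

How it is judged:
On the way, in this order (a step that is already met when the one before it is completed fails the run):
1. the caddy hangs flat on the stand (lips over the upper bar), let go, while both canisters are still on the table (x of caddy_hook in the frame of stand between -0.008 and 0.008 m and z of caddy_hook in the frame of stand between 0.163 and 0.177 m and angle between caddy's own z axis and vertical below 0.1 rad and contact force between caddy and the fingers below 0.2 N and height (world z) of each of can_red, can_blue below 0.05 m), for 0.2 s.
2. both canisters stand inside the hanging caddy (x of caddy_hook in the frame of stand between -0.008 and 0.008 m and z of caddy_hook in the frame of stand between 0.163 and 0.177 m and angle between caddy's own z axis and vertical below 0.1 rad and x of can_red in the frame of caddy between -0.02 and 0.02 m and y of can_red in the frame of caddy between -0.08 and 0.08 m and z of can_red in the frame of caddy between -0.002 and 0.012 m and angle between each of can_red, can_blue's own z axis and vertical below 0.15 rad and x of can_blue in the frame of caddy between -0.02 and 0.02 m and y of can_blue in the frame of caddy between -0.08 and 0.08 m and z of can_blue in the frame of caddy between -0.002 and 0.012 m), for 0.2 s.
At the end, for the whole second after the job is handed in: Caddy hangs on the upper bar (hook point within 8 mm of the bar axis in x, 7 mm in height; tilt under 0.1 rad). Both canisters stand in it (underside under 12 mm above the caddy's, within 20 mm in x and 80 mm in y of its centre, tilt under 0.15 rad). All at rest (under 30 mm/s) (all of step 2 and linear speed of each of caddy, can_red, can_blue below 0.03 m/s); the robot touches nothing.
It fails at once if a canister is tipped by more than 0.7 rad (angle between any of can_red, can_blue's own z axis and vertical above 0.7 rad).
It fails at once if another loose thing on the table is moved by more than 30 mm (distance of any of candle_tin, jar, candle_tin2 from where it was at the start of the episode above 0.03 m).
It also fails if it takes over 72 s, if anything falls off the work surface, if the arm or the gripper's body presses on something with over 40 N, if the wrist force passes 120 N, or if a joint passes its speed limit or range.

## Working session

There is one attempt and no reset: what is moved stays moved. The work goes in short steps, Python scripts to look and compute and a tool call to move; the robot and the scene stay as the last step left them, time stands still between calls to the robot, and variables do not carry over. Pictures are saved under pics/ and viewed, and the job is handed in when it is done.

Besides the shell and the picture viewer there is one more tool, called after "Emit:" as name(argument=value, ...), one argument or row to a line, values as JSON. jog_arm: Moves the arm, as the interface text tells. Its arguments: {"type":"object","properties":{"motion":{"type":"array"}},"required":["motion"]}

```bash
mkdir -p pics; ls; cat > h.py <<'E'
import numpy as np, cv2
from plant import arm
def K(c):
    f=c["color"].shape[0]/2/np.tan(np.radians(c["vertical_fov"])/2); return f,c["cx"],c["cy"]
def RT(c):
    R,_=cv2.Rodrigues(np.array(c["rvec"],float)); return R,np.array(c["tvec"],float).ravel()
def cloud(c):
    f,cx,cy=K(c);R,t=RT(c);d=c["depth"];v,u=np.mgrid[:d.shape[0],:d.shape[1]]
    P=np.stack([(u-cx)/f*d,(v-cy)/f*d,d],-1); W=(P-t)@R
    W[d<=0]=np.nan; return W
def c2w(c,p):
    R,t=RT(c); return R.T@(np.array(p)-t)
def proj(c,p):
    f,cx,cy=K(c);R,t=RT(c);q=R@np.array(p)+t; return f*q[0]/q[2]+cx,f*q[1]/q[2]+cy
E
python3 - <<'E'
from h import *
np.set_printoptions(precision=4,suppress=True)
print(arm.sense(), arm.hold_point_z)
for n in ["top","side"]:
    c=arm.read_camera(n); cv2.imwrite(f"pics/{n}0.png",c["color"])
    W=cloud(c); np.savez(f"{n}0.npz",W=W,color=c["color"])
    R,t=RT(c); print(n,"cam",-R.T@t,"fwd",R[2],c["vertical_fov"])
    for o in ["stand","caddy","caddy_tab","can_red","can_blue","candle_tin","candle_tin2","jar"]:
        for b,r in list(zip(arm.boxes_of(n,o),arm.regions_of(n,o)))[:3]:
            p=W[r["region"]]; p=p[~np.isnan(p[:,0])]
            print(o,round(b["score"],2),c2w(c,b["centre"]),round(r["score"],2),r["region"].sum(),np.percentile(p,[3,50,97],axis=0).round(3).tolist() if len(p) else None)
E
```

```text
pics
{'time': 0.0, 'joint_positions': array([ 1.2671,  0.2648,  1.6053,  0.    ,  1.2737, -0.0369]), 'joint_vel': array([ 0.0007, -0.0015, -0.0016, -0.0004,  0.0017, -0.0014]), 'joint_torque': array([  0.0022, -51.5114, -36.731 ,   0.0003,   0.0127,   0.    ]), 'tcp_pos': array([0.1777, 0.6504, 0.23  ]), 'tool_rot': array([-0.0002,  0.133 ,  0.9911, -0.0011]), 'force': array([-0.264 ,  0.1233,  0.4683]), 'ft_torque': array([-0.0148,  0.0375,  0.0601]), 'opening': 1.006192732752536} 0.0187
top cam [0.3488 0.0619 1.2019] fwd [ 0.1848 -0.0197 -0.9826] 53.83889178868551
stand 0.87 [0.6783 0.1467 0.0122] 0.69 2429 [[0.586, -0.01, -0.003], [0.685, 0.136, 0.012], [0.776, 0.299, 0.176]]
caddy 0.95 [ 0.4718 -0.192   0.0043] 0.93 2438 [[0.421, -0.286, -0.002], [0.477, -0.194, 0.005], [0.527, -0.092, 0.111]]
caddy_tab 0.59 [ 0.4763 -0.1894  0.0019] 0.73 2352 [[0.421, -0.285, -0.001], [0.476, -0.192, 0.006], [0.522, -0.092, 0.111]]
can_red 0.9 [ 0.6383 -0.2031  0.1088] 0.63 434 [[0.615, -0.236, -0.0], [0.634, -0.205, 0.106], [0.683, -0.185, 0.112]]
candle_tin 0.88 [0.5934 0.4786 0.0335] 0.72 551
[... 861 characters left out ...]
ed 0.8 [ 0.6385 -0.1966  0.0729] 0.92 483 [[0.618, -0.225, 0.006], [0.638, -0.19, 0.074], [0.664, -0.182, 0.112]]
can_blue 0.98 [ 0.4394 -0.3834  0.0701] 0.59 455 [[0.417, -0.469, -0.0], [0.442, -0.387, 0.066], [0.468, -0.378, 0.112]]
candle_tin 0.86 [0.4433 0.1142 0.0364] 0.72 1505 [[0.556, 0.45, 0.007], [0.592, 0.49, 0.035], [0.63, 0.524, 0.046]]
candle_tin 0.67 [0.5899 0.4894 0.0362] 0.64 771 [[0.409, 0.07, 0.004], [0.444, 0.117, 0.035], [0.48, 0.147, 0.046]]
candle_tin2 0.86 [0.4433 0.1142 0.0364] 0.72 1505 [[0.556, 0.45, 0.007], [0.592, 0.49, 0.035], [0.63, 0.524, 0.046]]
candle_tin2 0.67 [0.5899 0.4894 0.0362] 0.64 771 [[0.409, 0.07, 0.004], [0.444, 0.117, 0.035], [0.48, 0.147, 0.046]]
```

View pics/top0.png

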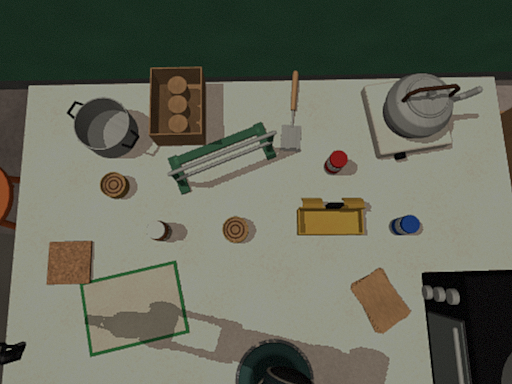

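View pics/side0.png

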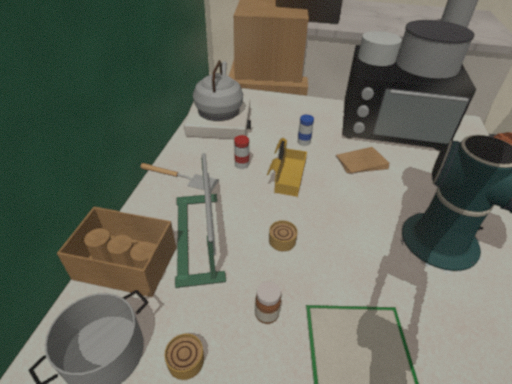

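The top view shows the caddy at (330,218) with its back plate and tab towards +x, red at (338,160) and blue at (406,226). The stand bars run (170,168)–(275,135), and one tin sits at (235,229). Next I'll get precise poses.

```bash
python3 - <<'E'
from h import *
np.set_printoptions(precision=4,suppress=True)
for n in ["top","side"]:
    d=np.load(n+"0.npz");W=d["W"];P=W.reshape(-1,3);C=d["color"].reshape(-1,3).astype(int)
    hsv=cv2.cvtColor(d["color"],cv2.COLOR_BGR2HSV).reshape(-1,3).astype(int)
    box=lambda x0,x1,y0,y1,z0,z1:(P[:,0]>x0)&(P[:,0]<x1)&(P[:,1]>y0)&(P[:,1]<y1)&(P[:,2]>z0)&(P[:,2]<z1)
    print("==",n)
    for nm,z0,z1 in [("upper",.16,.19),("lower",.095,.12)]:
        m=box(.55,.82,-.05,.34,z0,z1); q=P[m]; print(nm,m.sum())
        if len(q)>10:
            vx=cv2.fitLine(q[:,:2].astype(np.float32),cv2.DIST_HUBER,0,.001,.001).ravel()
            print(" dir",vx, "yaw",np.arctan(-vx[0]/vx[1]),"zmed/max",np.median(q[:,2]),q[:,2].max())
            s=(q[:,:2]-vx[2:])@vx[:2]; print(" ends",vx[2:]+vx[:2]*s.min(),vx[2:]+vx[:2]*s.max())
    # green base
    m=box(.5,.9,-.1,.4,.002,.04)&(hsv[:,0]>55)&(hsv[:,0]<95)&(hsv[:,1]>90); q=P[m];print("base",m.sum())
    if len(q): print(cv2.minAreaRect(q[:,:2].astype(np.float32)))
    # tab : dark pixels
    m=box(.4,.6,-.3,-.08,.085,.15)&(C.max(1)<60); q=P[m]; print("tab",m.sum(), q.mean(0) if len(q) else 0, np.percentile(q,[2,98],axis=0) if len(q) else 0)
    if len(q)>4: print(cv2.minAreaRect(q[:,:2].astype(np.float32)))
    # caddy yellow
    m=box(.38,.6,-.34,-.04,.003,.12)&(hsv[:,0]>15)&(hsv[:,0]<35)&(hsv[:,1]>120); q=P[m]; print("yel",m.sum(),cv2.minAreaRect(q[:,:2].astype(np.float32)))
    # hist edges: front lip
    for nm,z0,z1 in [("lip44",.038,.048),("plate+hooks",.07,.11),("floor",.001,.01)]:
        qq=q[(q[:,2]>z0)&(q[:,2]<z1)]
        if len(qq)>5:
            print(nm,len(qq),cv2.minAreaRect(qq[:,:2].astype(np.float32)))
    for nm,x0,y0 in [("red",.64,-.205),("blue",.44,-.40)]:
        m=box(x0-.05,x0+.05,y0-.06,y0+.06,.105,.12); q=P[m]; print(nm,m.sum(),q.mean(0) if len(q) else 0,cv2.minEnclosingCircle(q[:,:2].astype(np.float32)) if len(q) else 0)
    for nm,(x0,x1,y0,y1) in {"stand":(.54,.82,-.05,.34),"caddy":(.38,.58,-.33,-.05)}.items():
        img=d["color"]; mk=box(x0,x1,y0,y1,-.01,.2).reshape(384,512); v,u=np.where(mk)
        a=img[max(v.min()-5,0):v.max()+5,u.min()-5:u.max()+5]; k=min(790/a.shape[1],590/a.shape[0]); cv2.imwrite(f"pics/{n}_{nm}.png",cv2.resize(a,None,fx=k,fy=k,interpolation=cv2.INTER_CUBIC)); print(nm,"crop origin",u.min()-5,v.min()-5,k)
E
```

```text
== top
upper 504
 dir [ 0.3596 -0.9331  0.647   0.1341] yaw 0.36784598 zmed/max 0.1731767441892922 0.1794774641844711
 ends [0.5888 0.2852] [ 0.707  -0.0215]
lower 604
 dir [ 0.1254 -0.9921  0.6507  0.1564] yaw 0.12570508 zmed/max 0.10753472862489023 0.1180955548844386
 ends [0.6292 0.3269] [ 0.6729 -0.0189]
base 1018
((0.6816624999046326, 0.14639492332935333), (0.1262158751487732, 0.32750779390335083), 21.101905822753906)
tab 95 [ 0.4988 -0.1867  0.1169] [[ 0.4944 -0.2091  0.0881]
 [ 0.5052 -0.1679  0.1302]]
((0.49955928325653076, -0.1886846274137497), (0.0418177954852581, 0.010852720588445663), 86.80281066894531)
yel 1433 ((0.47557783126831055, -0.18879729509353638), (0.19903814792633057, 0.10965386033058167), 88.57735443115234)
lip44 177 ((0.45812660455703735, -0.18876913189888), (0.1981365829706192, 0.07477695494890213), 88.72866821289062)
plate+hooks 429 ((0.5093787312507629, -0.18958216905593872), (0.19578789174556732, 0.03004460223019123), 88.431396484375)
floor 558 ((0.46345770359039307, -0.18774089217185974), (0.1974649578332901, 0.06734243035316467), 88.57156372070312)
red 
[... 971 characters left out ...]
7470703, 0.09971461445093155), 88.88510131835938)
lip44 144 ((0.46070927381515503, -0.18690335750579834), (0.20308338105678558, 0.07654222100973129), 88.81832885742188)
plate+hooks 129 ((0.5092566609382629, -0.18732252717018127), (0.18371455371379852, 0.025431416928768158), 89.03154754638672)
floor 456 ((0.46401965618133545, -0.18697822093963623), (0.2019863873720169, 0.06940863281488419), 88.70393371582031)
red 127 [ 0.6417 -0.2063  0.1098] ((0.6423410773277283, -0.20838326215744019), 0.027335872873663902)
blue 91 [ 0.4415 -0.4025  0.1099] ((0.442608118057251, -0.4051338732242584), 0.027969563379883766)
stand crop origin 117 149 3.6645962732919255
caddy crop origin 244 133 7.468354430379747
```

Stand yaw is 0.367 and its base reaches behind (+x), so the front faces the robot. Bar centre is about (0.649,0.1345). Caddy yaw is about -0.023, with the tab at (0.500,-0.188). Turning the tool first.

Emit:
jog_arm(
  motion=[
    [0.085,0,0,0,0.147],
    [0.085,0,0,0,0.147],
    [0.085,0,0,0,0.147],
    [0.085,0,0,0,0.147],
    [0.085,0,0,0,0.147],
    [0.085,0,0,0,0.147],
    [0.085,0,0,0,0.147],
    [0.085,0,0,0,0.147],
    [0.085,0,0,0,0.147],
  ],
)

```text
time: 2.6
tcp_pos: [0.178, 0.6511, 0.2313]
tool_rot: [0.0, 0.716, 0.698, 0.0]
force: [0.3, 0.1, 0.2]
opening: 0.999
```

```bash
cat > go.py <<'E'
import sys; from h import *
from scipy.spatial.transform import Rotation as Ro
np.set_printoptions(precision=4,suppress=True)
s=arm.sense(); q=s["tool_rot"]; R=Ro.from_quat([q[1],q[2],q[3],q[0]])
M=R.as_matrix(); ang=np.arctan2(M[1,1],M[0,1])
print("t",s["time"],"tcp",s["tcp_pos"],"yang",ang,"zax",M[:,2],"F",s["force"],"open",s["opening"])
a=[float(x) for x in sys.argv[1:]]
if len(a)>=3: print("tool delta",M.T@(np.array(a[:3])-s["tcp_pos"]))
if len(a)==4: print("roll",(ang-a[3]+np.pi)%(2*np.pi)-np.pi)
E
python3 go.py 0.5 0.3 0.23 -0.023
```

```text
t 2.6 tcp [0.178  0.6511 0.2313] yang -0.02506925636966931 zax [ 0. -0. -1.] F [0.2563 0.0796 0.2165] open 0.9992020277022644
tool delta [-0.3429  0.3307  0.0013]
roll -0.002069256369669148
```

Emit:
jog_arm(
  motion=[
    [0.085,-0.034,0.033,0,0],
    [0.085,-0.034,0.033,0,0],
    [0.085,-0.034,0.033,0,0],
    [0.085,-0.034,0.033,0,0],
    [0.085,-0.034,0.033,0,0],
    [0.085,-0.034,0.033,0,0],
    [0.085,-0.034,0.033,0,0],
    [0.085,-0.034,0.033,0,0],
    [0.085,-0.034,0.033,0,0],
    [0.085,-0.034,0.033,0,0],
  ],
)

```text
time: 3.6
tcp_pos: [0.5026, 0.3034, 0.2316]
tool_rot: [0.0, 0.714, 0.7, 0.0]
force: [-0.2, 0.8, -0.2]
opening: 0.996
```

Emit:
jog_arm(
  motion=[
    [0.085,-0.04,0,0,0],
    [0.085,-0.04,0,0,0],
    [0.085,-0.04,0,0,0],
    [0.085,-0.04,0,0,0],
    [0.085,-0.04,0,0,0],
    [0.085,-0.04,0,0,0],
    [0.085,-0.04,0,0,0],
    [0.085,-0.04,0,0,0],
    [0.085,-0.04,0,0,0],
    [0.085,-0.04,0,0,0],
    [0.085,-0.04,0,0,0],
    [0.085,-0.04,0,0,0],
  ],
)

```text
time: 4.8
tcp_pos: [0.4921, -0.1767, 0.2316]
tool_rot: [0.0, 0.714, 0.7, 0.0]
force: [1.5, 0.6, -1.2]
opening: 0.997
```

```bash
python3 go.py 0.5 -0.188 0.098 -0.023
```

```text
t 4.8 tcp [ 0.4921 -0.1767  0.2316] yang -0.01911531779012049 zax [ 0.0008 -0.0003 -1.    ] F [ 1.5006  0.6143 -1.2147] open 0.996954986047498
tool delta [-0.0111  0.008   0.1337]
roll 0.0038846822098794753
```

Emit:
jog_arm(
  motion=[
    [0.085,-0.011,0.008,0.02,0.004],
    [0.085,0,0,0.03,0],
    [0.085,0,0,0.03,0],
    [0.085,0,0,0.03,0],
    [0.085,0,0,0.02,0],
    [0.085,0,0,0.004,0],
  ],
)

```text
time: 5.4
tcp_pos: [0.4978, -0.1852, 0.0943]
tool_rot: [-0.003, 0.715, 0.699, -0.001]
force: [0.5, 0.0, -0.1]
opening: 0.997
```

Emit:
jog_arm(
  motion=[
    [0.0,0,0,0,0],
    [0.0,0,0,0,0],
    [0.0,0,0,0,0],
    [0.0,0,0,0,0],
    [0.0,0,0,0,0],
    [0.0,0,0,0,0],
    [0.0,0,0,0,0],
    [0.0,0,0,0,0],
  ],
)

```text
time: 6.2
tcp_pos: [0.501, -0.1864, 0.0981]
tool_rot: [0.001, 0.715, 0.699, 0.0]
force: [3.1, -0.3, 3.1]
opening: 0.128
```

```bash
python3 go.py 0.5 -0.188 0.098 -0.023; python3 - <<'E'
from h import *
c=arm.read_camera("side"); a=c["color"][100:230,190:370]; cv2.imwrite("pics/side1.png",cv2.resize(a,None,fx=4,fy=4,interpolation=cv2.INTER_CUBIC))
E
```

```text
t 6.2 tcp [ 0.501  -0.1864  0.0981] yang -0.023003055545547997 zax [ 0.0019 -0.0006 -1.    ] F [ 3.1451 -0.3461  3.0563] open 0.1278467603446741
tool delta [-0.0016 -0.001   0.0001]
roll -3.0555455481362515e-06
```

View pics/side1.png

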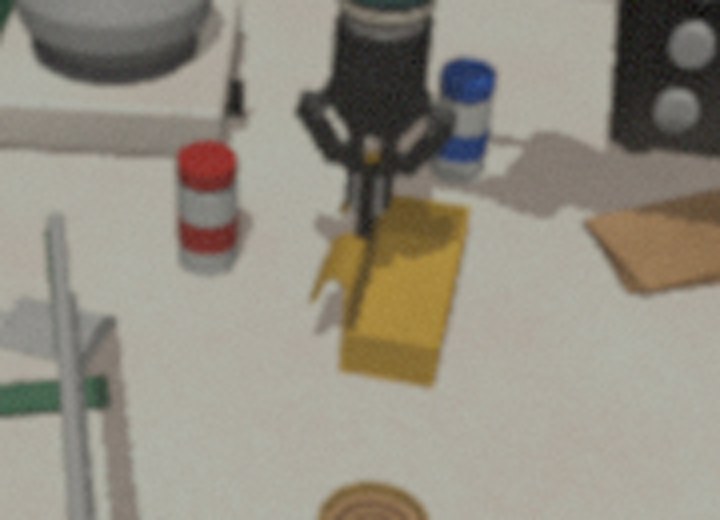

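Gripped: the opening of about 11 mm fits the 12 mm tab. Lifting.

Emit:
jog_arm(
  motion=[
    [0.0,0,0,-0.01,0],
    [0.0,0,0,-0.02,0],
    [0.0,0,0,-0.03,0],
    [0.0,0,0,-0.03,0],
    [0.0,0,0,-0.03,0],
    [0.0,0,0,-0.03,0],
    [0.0,0,0,0,-0.1],
    [0.0,0,0,0,-0.1],
    [0.0,0,0,0,-0.1],
    [0.0,0,0,0,-0.09],
    [0.0,0,0,0,0],
  ],
)

```text
time: 7.35
tcp_pos: [0.4988, -0.1857, 0.2463]
tool_rot: [-0.002, 0.566, 0.824, -0.0]
force: [-0.1, 0.1, -2.7]
opening: 0.13
```

```bash
python3 go.py 0.62 0.123 0.245 0.367
```

```text
t 7.35 tcp [ 0.4988 -0.1857  0.2463] yang 0.3671508707393015 zax [-0.003   0.0011 -1.    ] F [-0.0899  0.0584 -2.7334] open 0.12986213574962743
tool delta [0.2447 0.2239 0.0013]
roll 0.00015087073930164507
```

Emit:
jog_arm(
  motion=[
    [0.0,0.015,0.014,0,0],
    [0.0,0.025,0.023,0,0],
    [0.0,0.027,0.025,0,0],
    [0.0,0.027,0.025,0,0],
    [0.0,0.027,0.025,0,0],
    [0.0,0.027,0.025,0,0],
    [0.0,0.027,0.025,0,0],
    [0.0,0.027,0.025,0,0],
    [0.0,0.025,0.022,0,0],
    [0.0,0.015,0.012,0,0],
    [0.0,0.003,0.003,0,0],
    [0.0,0,0,0,0],
  ],
)

```text
time: 8.55
tcp_pos: [0.6208, 0.1227, 0.2467]
tool_rot: [-0.0, 0.566, 0.824, -0.001]
force: [-0.2, -0.9, -3.0]
opening: 0.131
```

```bash
python3 go.py 0.6376 0.13 0.245 0.367; python3 - <<'E'
from h import *
for n in ["side","top"]:
    c=arm.read_camera(n); W=cloud(c); np.savez(n+"1.npz",W=W,color=c["color"])
    u,v=map(int,proj(c,[.63,.13,.2])); a=c["color"][max(v-75,0):v+75,max(u-100,0):u+100]; cv2.imwrite(f"pics/{n}2.png",cv2.resize(a,None,fx=4,fy=4,interpolation=cv2.INTER_CUBIC)); print(u,v)
E
```

```text
t 8.55 tcp [0.6208 0.1227 0.2467] yang 0.3672014394146314 zax [-0.0016 -0.0011 -1.    ] F [-0.1867 -0.9215 -3.0059] open 0.13085867686595648
tool delta [0.0008 0.0183 0.0016]
roll 0.00020143941463146575
213 183
222 156
```

View pics/side2.png

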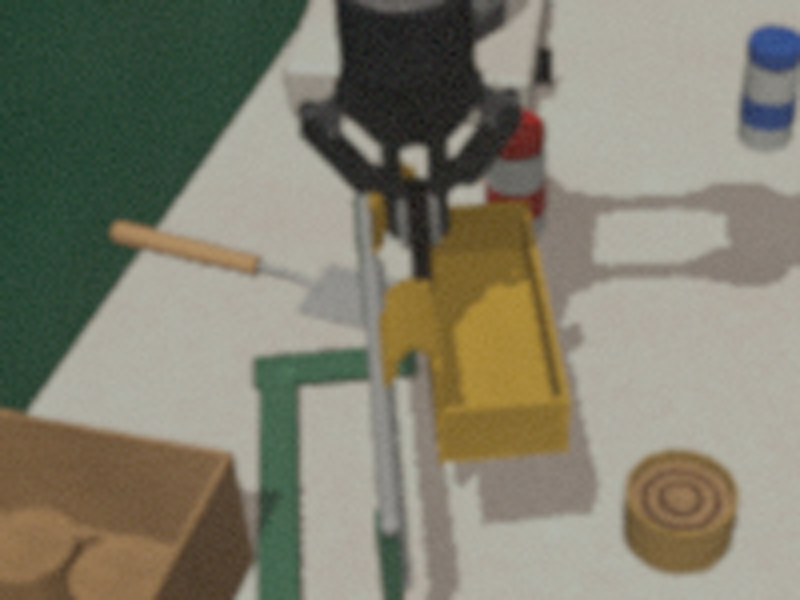

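View pics/top2.png

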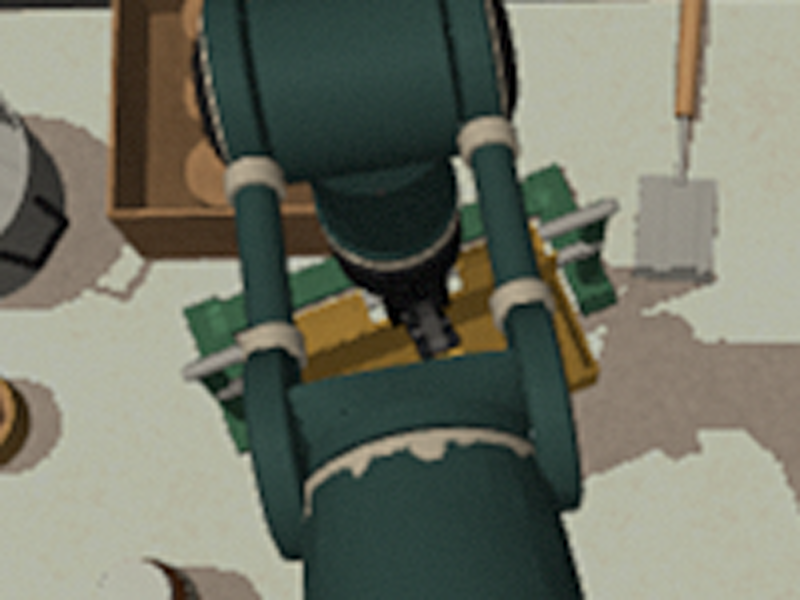

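The caddy is held level and parallel to the bars, just in front of the upper bar (side crop, bar at x≈380, lips at 400). Measuring it relative to the bar in the same picture.

```bash
cat > rel.py <<'E'
import sys; from h import *
np.set_printoptions(precision=4,suppress=True)
def rel(n,f,tz,yaw=.367):
    d=np.load(f);P=d["W"].reshape(-1,3);hsv=cv2.cvtColor(d["color"],cv2.COLOR_BGR2HSV).reshape(-1,3).astype(int)
    c,s=np.cos(yaw),np.sin(yaw); B=np.array([.6488,.1345])
    L=P.copy(); L[:,:2]=(P[:,:2]-B)@np.array([[c,-s],[s,c]])
    y=(hsv[:,0]>18)&(hsv[:,0]<35)&(hsv[:,1]>130)&(np.abs(L[:,0]+.04)<.1)&(np.abs(L[:,1])<.13)&(L[:,2]>.06)
    q=L[y]; print(n,"yellow",len(q))
    z0=tz-.098
    for nm,a,b in [("floor",-.01,.012),("lip44",.036,.05),("lips",.084,.103)]:
        e=q[(q[:,2]-z0>a)&(q[:,2]-z0<b)]
        if len(e)>5: print(nm,len(e),"x",np.percentile(e[:,0],[2,50,98]),"y",np.percentile(e[:,1],[2,98]),"z-z0",np.median(e[:,2])-z0, "yaw",cv2.minAreaRect(e[:,:2].astype(np.float32))[2],"dz/dy",np.polyfit(e[:,1],e[:,2],1)[0])
    e=L[(hsv[:,1]<60)&(np.abs(L[:,2]-.172)<.008)&(np.abs(L[:,0])<.012)&(np.abs(L[:,1])<.16)]
    if len(e)>5: print("bar",len(e),"x",np.percentile(e[:,0],[2,50,98]),"slope",np.polyfit(e[:,1],e[:,0],1),"z",np.percentile(e[:,2],[50,95]),"y",e[:,1].min(),e[:,1].max())
if __name__=="__main__":
    for n in ["side","top"]: rel(n,n+sys.argv[1]+".npz",float(sys.argv[2]))
E
python3 rel.py 1 .2467
```

```text
side yellow 2053
floor 1089 x [-0.1064 -0.0732 -0.0397] y [-0.0997  0.0968] z-z0 0.0046290707835445755 yaw 0.8777961134910583 dz/dy 0.00474636119691144
lip44 263 x [-0.1102 -0.0944 -0.0349] y [-0.1011  0.0983] z-z0 0.04342485260530499 yaw 82.25492858886719 dz/dy 0.003178400129012656
lips 190 x [-0.0333 -0.0208 -0.009 ] y [-0.0813  0.0893] z-z0 0.08990274691613945 yaw 89.75839233398438 dz/dy 0.01448675816517111
bar 349 x [-0.0045  0.002   0.0084] slope [-0.0058  0.0021] z [0.1752 0.1777] y -0.1538522783936717 0.15955062476641257
top yellow 829
floor 195 x [-0.0988 -0.0502 -0.0364] y [-0.1003  0.049 ] z-z0 0.002988055102870396 yaw 86.3862533569336 dz/dy 0.008977800048445162
lip44 88 x [-0.1123 -0.0373 -0.0355] y [-0.1022  0.0789] z-z0 0.042929526130491974 yaw 0.0110246567055583 dz/dy 0.006485210173843548
lips 198 x [-0.0356 -0.0255 -0.0127] y [-0.0934  0.0717] z-z0 0.08901351142845298 yaw 89.82354736328125 dz/dy 0.002648080152683687
bar 154 x [-0.0067 -0.002   0.005 ] slope [-0.0001 -0.0017] z [0.1735 0.1764] y -0.15979714000570577 0.15969857126698017
```

Emit:
jog_arm(
  motion=[
    [0.0,0,0.005,0,0],
    [0.0,0,0.009,0,0],
    [0.0,0,0.005,0,0],
    [0.0,0,0,0,0],
    [0.0,0,0,0.01,0],
    [0.0,0,0,0.01,0],
    [0.0,0,0,0.01,0],
    [0.0,0,0,0,0],
  ],
)

```text
time: 9.45
tcp_pos: [0.637, 0.1294, 0.2139]
tool_rot: [-0.002, 0.566, 0.824, -0.002]
force: [-1.2, 0.1, -3.2]
opening: 0.132
```

```bash
python3 go.py 0.6376 0.13 0.188 0.367; python3 - <<'E'
from h import *
for n in ["side","top"]:
    c=arm.read_camera(n); W=cloud(c); np.savez(n+"2.npz",W=W,color=c["color"])
    u,v=map(int,proj(c,[.63,.13,.2])); a=c["color"][max(v-75,0):v+75,max(u-100,0):u+100]; cv2.imwrite(f"pics/{n}3.png",cv2.resize(a,None,fx=4,fy=4,interpolation=cv2.INTER_CUBIC))
E
python3 rel.py 2 .2165
```

```text
t 9.45 tcp [0.637  0.1294 0.2139] yang 0.367036176146835 zax [-0.0053 -0.0009 -1.    ] F [-1.1656  0.1005 -3.1537] open 0.1315114516131352
tool delta [0.0003 0.0009 0.0259]
roll 3.6176146835043e-05
side yellow 1998
floor 1155 x [-0.0892 -0.0548 -0.0204] y [-0.0999  0.0976] z-z0 0.002163835608196746 yaw 0.33301588892936707 dz/dy 0.008399190854933842
lip44 212 x [-0.0929 -0.0798 -0.0201] y [-0.1008  0.0988] z-z0 0.0411726252210661 yaw 89.92176818847656 dz/dy 0.005874959216010823
lips 151 x [-0.0134 -0.0044  0.0058] y [-0.0848  0.0898] z-z0 0.08870228963887497 yaw 0.29521211981773376 dz/dy 0.003365135302015083
bar 194 x [-0.0046  0.0013  0.0088] slope [-0.0022  0.0015] z [0.1753 0.1776] y -0.04762978330658846 0.15951905537399672
top yellow 512
floor 90 x [-0.082  -0.0576 -0.0191] y [-0.0996 -0.0512] z-z0 0.0016281617614090915 yaw 30.09307289123535 dz/dy 0.0236364687119586
lip44 55 x [-0.0945 -0.0539 -0.0174] y [-0.1012 -0.0233] z-z0 0.04075133959669186 yaw 0.4237094819545746 dz/dy 0.03881538043430651
lips 153 x [-0.0188 -0.006   0.0035] y [-0.0916  0.0719] z-z0 0.08807114422072859 yaw 88.34989929199219 dz/dy 0.0018229563566707027
bar 157 x [-0.0066 -0.0013  0.0048] slope [-0.0002 -0.0013] z [0.1732 0.1764] y -0.15912107538510903 0.1599728726151643
```

View pics/side3.png

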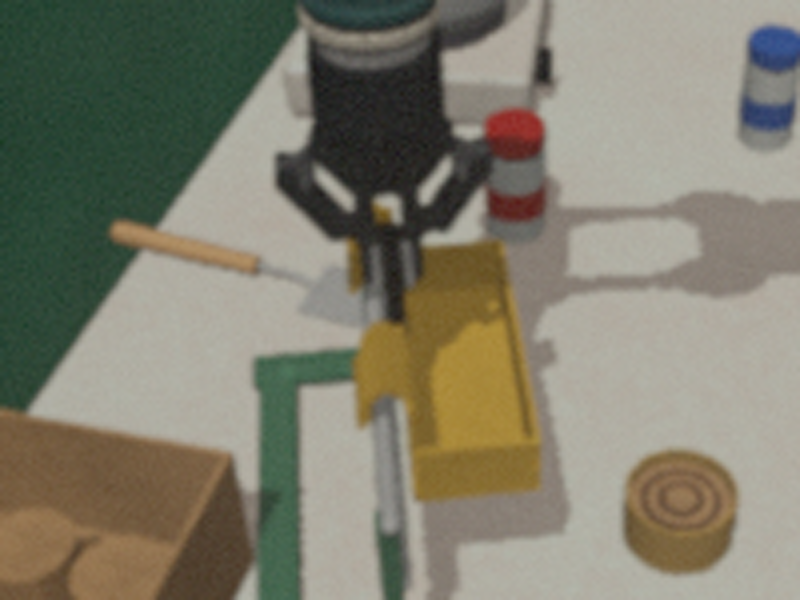

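The lips are over the bar, with the hook about 3 mm in front of the bar axis. I'll nudge it 1 mm and lower.

Emit:
jog_arm(
  motion=[
    [0.0,0,0.001,0.006,0],
    [0.0,0,0,0.008,0],
    [0.0,0,0,0.007,0],
    [0.0,0,0,0.004,0],
    [0.0,0,0,0,0],
    [0.0,0,0,0,0],
  ],
)

```text
time: 10.15
tcp_pos: [0.6395, 0.13, 0.1916]
tool_rot: [-0.001, 0.566, 0.824, -0.001]
force: [-1.4, -1.0, -4.2]
opening: 0.133
```

```bash
python3 go.py 0.6376 0.13 0.186 0.367
```

```text
t 10.15 tcp [0.6395 0.13   0.1916] yang 0.3670937541924074 zax [-0.0015 -0.0003 -1.    ] F [-1.3856 -1.0114 -4.2178] open 0.1334734399978775
tool delta [ 0.0007 -0.0017  0.0056]
roll 9.375419240731375e-05
```

Emit:
jog_arm(
  motion=[
    [0.0,0,0,0.002,0],
    [0.0,0,0,0.001,0],
    [0.0,0,0,0.001,0],
    [0.0,0,0,0,0],
  ],
)

```text
time: 10.55
tcp_pos: [0.6396, 0.1299, 0.1884]
tool_rot: [-0.0, 0.566, 0.824, -0.0]
force: [-4.3, -1.2, -1.3]
opening: 0.132
```

```bash
python3 go.py 0.6376 0.13 0.186 0.367
```

```text
t 10.55 tcp [0.6396 0.1299 0.1884] yang 0.3670633888663509 zax [-0.0007 -0.0003 -1.    ] F [-4.3089 -1.1763 -1.2573] open 0.1318542346796977
tool delta [ 0.0008 -0.0018  0.0024]
roll 6.338886635104402e-05
```

Emit:
jog_arm(
  motion=[
    [0.0,0,-0.001,0.001,0],
    [0.0,0,0,0.001,0],
    [0.0,0,0,0,0],
  ],
)

```text
time: 10.85
tcp_pos: [0.6396, 0.1299, 0.1882]
tool_rot: [0.001, 0.566, 0.824, 0.001]
force: [-4.6, -0.6, 6.0]
opening: 0.128
```

```bash
python3 go.py 0.6376 0.13 0.186 0.367; python3 - <<'E'
from h import *
for n in ["side"]:
    c=arm.read_camera(n); W=cloud(c); np.savez(n+"3.npz",W=W,color=c["color"])
    u,v=map(int,proj(c,[.63,.13,.2])); a=c["color"][max(v-75,0):v+75,max(u-100,0):u+100]; cv2.imwrite(f"pics/{n}4.png",cv2.resize(a,None,fx=4,fy=4,interpolation=cv2.INTER_CUBIC))
from rel import rel
rel("side","side3.npz",.1865)
E
```

```text
t 10.85 tcp [0.6396 0.1299 0.1882] yang 0.36702348627813974 zax [ 0.002   0.0004 -1.    ] F [-4.6109 -0.5925  5.968 ] open 0.12791267844832424
tool delta [ 0.0008 -0.0018  0.0022]
roll 2.3486278139639438e-05
side yellow 1936
floor 1073 x [-0.0857 -0.0515 -0.0177] y [-0.0996  0.096 ] z-z0 0.0061533592310207 yaw 0.3429402709007263 dz/dy 0.0037417872865817465
lip44 259 x [-0.0899 -0.0727 -0.0181] y [-0.1008  0.098 ] z-z0 0.04394473613936134 yaw 89.953125 dz/dy 0.003802260500813171
lips 211 x [-0.0137 -0.0018  0.012 ] y [-0.0866  0.0885] z-z0 0.09099844438713145 yaw 89.91373443603516 dz/dy 0.009437951165593948
bar 172 x [-0.0047  0.0013  0.0081] slope [0.003 0.001] z [0.1752 0.1778] y -0.01587980284473727 0.15993018211879523
```

View pics/side4.png

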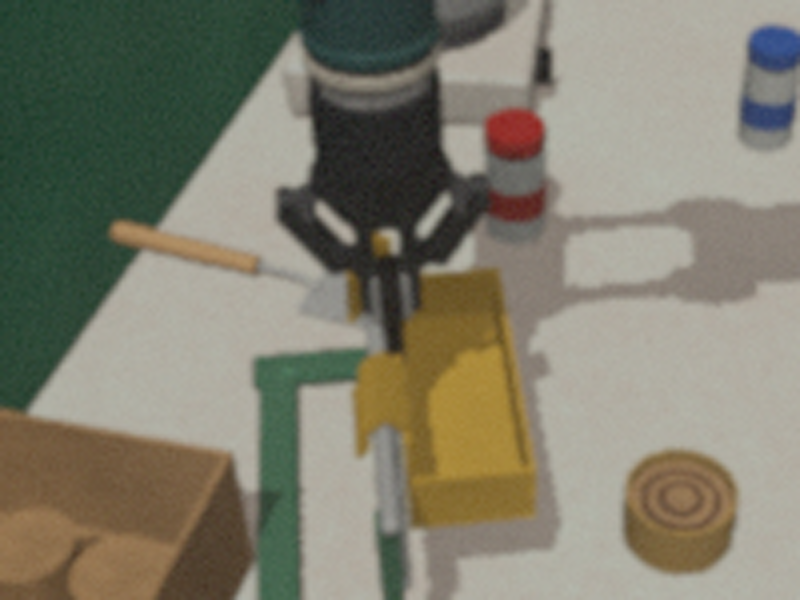

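The lips are seated on the bar: floor about 0.094, front at stand x≈-90 mm, and the vertical force has reversed. Releasing.

Emit:
jog_arm(
  motion=[
    [0.02,0,0,0,0],
    [0.03,0,0,0,0],
    [0.045,0,0,0,0],
    [0.045,0,0,0,0],
    [0.045,0,0,0,0],
    [0.045,0,0,-0.02,0],
    [0.045,0,0,-0.04,0],
    [0.045,0,0,-0.04,0],
  ],
)

```text
time: 11.7
tcp_pos: [0.6382, 0.1296, 0.2858]
tool_rot: [-0.001, 0.566, 0.824, -0.001]
force: [1.3, 0.3, 0.3]
opening: 0.519
```

```bash
python3 go.py 0.642 -0.21 0.285 -1.204; python3 - <<'E'
from h import *
for n in ["side"]:
    c=arm.read_camera(n); W=cloud(c); np.savez(n+"4.npz",W=W,color=c["color"])
    u,v=map(int,proj(c,[.63,.13,.2])); a=c["color"][max(v-75,0):v+75,max(u-100,0):u+100]; cv2.imwrite(f"pics/{n}5.png",cv2.resize(a,None,fx=4,fy=4,interpolation=cv2.INTER_CUBIC))
from rel import rel
rel("side","side4.npz",.1865)
E
```

```text
t 11.7 tcp [0.6382 0.1296 0.2858] yang 0.3669782595141372 zax [-0.0029 -0.0004 -1.    ] F [1.2882 0.2942 0.2654] open 0.5193712801755725
tool delta [-0.3183 -0.1183  0.001 ]
roll 1.5709782595141366
side yellow 2056
floor 1067 x [-0.0841 -0.051  -0.0174] y [-0.1002  0.0965] z-z0 0.00490912172029985 yaw 89.8455581665039 dz/dy 0.0036594035805384063
lip44 250 x [-0.0889 -0.07   -0.016 ] y [-0.1013  0.098 ] z-z0 0.04251041147111831 yaw 87.73873138427734 dz/dy 0.004144923632981078
lips 286 x [-0.0132  0.      0.0117] y [-0.0869  0.0882] z-z0 0.09177325198085656 yaw 89.91166687011719 dz/dy -0.007934060911368127
bar 250 x [-0.0048  0.0011  0.0071] slope [-0.0007  0.0011] z [0.1753 0.1778] y -0.15917430003617372 0.1594924590413195
```

View pics/side5.png

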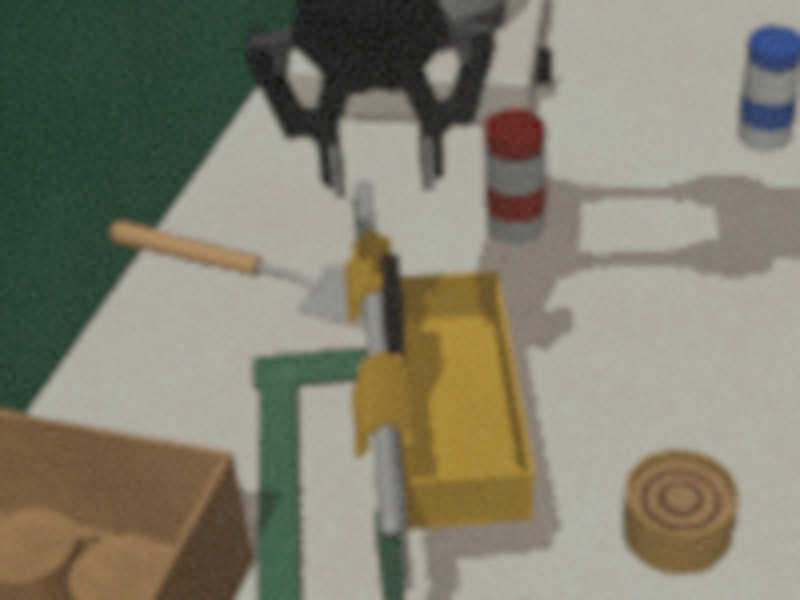

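The caddy hangs flat and free of the fingers: front at stand x≈-89 mm, so the hook is within about 1 mm. Now red.

Emit:
jog_arm(
  motion=[
    [0.085,0,0,-0.01,0.1428],
    [0.085,0,0,0,0.1428],
    [0.085,0,0,0,0.1428],
    [0.085,0,0,0,0.1428],
    [0.085,0,0,0,0.1428],
    [0.085,0,0,0,0.1428],
    [0.085,0,0,0,0.1428],
    [0.085,0,0,0,0.1428],
    [0.085,0,0,0,0.1428],
    [0.085,0,0,0,0.1428],
    [0.085,0,0,0,0.1428],
  ],
)

```text
time: 12.85
tcp_pos: [0.6391, 0.1297, 0.2961]
tool_rot: [-0.0, 0.984, 0.18, 0.0]
force: [0.1, 0.3, -0.7]
opening: 0.996
```

```bash
python3 go.py 0.642 -0.21 0.23 -1.204
```

```text
t 12.85 tcp [0.6391 0.1297 0.2961] yang -1.2097289354360472 zax [ 0.0002  0.0001 -1.    ] F [ 0.1186  0.3499 -0.6549] open 0.9957985443651847
tool delta [-0.1173  0.3189  0.066 ]
roll -0.005728935436047244
```

Emit:
jog_arm(
  motion=[
    [0.085,-0.006,0.016,0,-0.006],
    [0.085,-0.014,0.037,0,0],
    [0.085,-0.014,0.037,0,0],
    [0.085,-0.014,0.037,0,0],
    [0.085,-0.014,0.037,0,0],
    [0.085,-0.014,0.037,0.013,0],
    [0.085,-0.014,0.037,0.013,0],
    [0.085,-0.014,0.037,0.02,0],
    [0.085,-0.009,0.03,0.02,0],
    [0.085,-0.004,0.014,0,0],
    [0.085,0,0,0,0],
  ],
)

```text
time: 13.95
tcp_pos: [0.6459, -0.2116, 0.2296]
tool_rot: [-0.0, 0.983, 0.184, -0.001]
force: [0.7, -0.7, 0.6]
opening: 0.993
```

```bash
python3 go.py 0.642 -0.21 0.076 -1.204; python3 - <<'E'
from h import *
c=arm.read_camera("side");W=cloud(c)
cv2.imwrite("pics/side6.png",c["color"])
P=W.reshape(-1,3);m=(abs(P[:,0]-.64)<.045)&(abs(P[:,1]+.205)<.045)&(P[:,2]>.1)&(P[:,2]<.118);print(m.sum(),cv2.minEnclosingCircle(P[m][:,:2].astype(np.float32)))
E
```

```text
t 13.95 tcp [ 0.6459 -0.2116  0.2296] yang -1.2004230596332668 zax [-0.0011  0.0004 -1.    ] F [ 0.6726 -0.7413  0.6211] open 0.9929481039230197
tool delta [-0.0029 -0.0028  0.1536]
roll 0.0035769403667331723
144 ((0.6427919864654541, -0.20910286903381348), 0.029415979981422424)
```

View pics/side6.png

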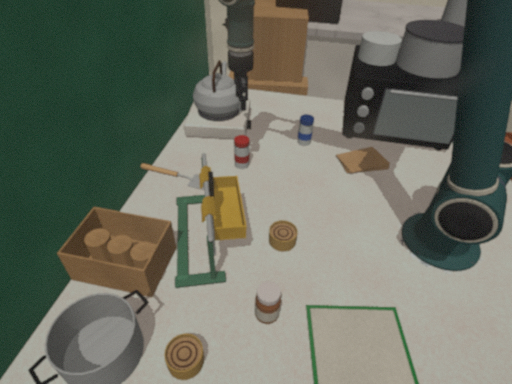

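The gripper is above red (242,152), and the caddy hangs at (228,208). Descending.

Emit:
jog_arm(
  motion=[
    [0.085,-0.003,-0.003,0.014,0.003],
    [0.085,0,0,0.03,0],
    [0.085,0,0,0.03,0],
    [0.085,0,0,0.03,0],
    [0.085,0,0,0.03,0],
    [0.085,0,0,0.015,0],
    [0.085,0,0,0.004,0],
    [0.085,0,0,0,0],
    [0.04,0,0,0,0],
    [0.04,0,0,0,0],
    [0.04,0,0,0,0],
    [0.04,0,0,0,0],
  ],
)

```text
time: 15.2
tcp_pos: [0.644, -0.2091, 0.0798]
tool_rot: [0.001, 0.983, 0.184, 0.002]
force: [1.0, -0.2, 7.2]
opening: 0.616
```

Emit:
jog_arm(
  motion=[
    [0.04,0,0,0,0],
    [0.04,0,0,0,0],
  ],
)

```text
time: 15.4
tcp_pos: [0.644, -0.2091, 0.0798]
tool_rot: [0.001, 0.983, 0.184, 0.002]
force: [-0.0, -0.3, 5.5]
opening: 0.615
```

```bash
python3 go.py 0.642 -0.21 0.076 -1.204
```

```text
t 15.4 tcp [ 0.644  -0.2091  0.0798] yang -1.2011597700725472 zax [ 0.004  -0.0014 -1.    ] F [-0.0013 -0.2587  5.549 ] open 0.6147828268407963
tool delta [-0.0022  0.0001  0.0038]
roll 0.0028402299274530307
```

Emit:
jog_arm(
  motion=[
    [0.04,0,0,-0.01,0],
    [0.04,0,0,-0.03,0],
    [0.04,0,0,-0.035,0],
    [0.04,0,0,-0.035,0],
    [0.04,0,0,-0.035,0],
    [0.04,0,0,-0.03,0],
    [0.04,0,0,-0.01,0],
    [0.04,0,0,0,0],
  ],
)

```text
time: 16.2
tcp_pos: [0.6431, -0.2086, 0.2644]
tool_rot: [0.001, 0.983, 0.184, 0.002]
force: [-0.2, -0.2, -1.6]
opening: 0.613
```

```bash
python3 go.py 0.585 0.165 0.26 -1.204
```

```text
t 16.2 tcp [ 0.6431 -0.2086  0.2644] yang -1.2008735822068848 zax [ 0.0033 -0.0012 -1.    ] F [-0.2069 -0.2047 -1.5867] open 0.6132634701298953
tool delta [ 0.0809 -0.3693  0.0038]
roll 0.003126417793115177
```

Emit:
jog_arm(
  motion=[
    [0.04,0.003,-0.014,0,0.003],
    [0.04,0.006,-0.03,0,0],
    [0.04,0.009,-0.04,0,0],
    [0.04,0.009,-0.04,0,0],
    [0.04,0.009,-0.04,0,0],
    [0.04,0.009,-0.04,0,0],
    [0.04,0.009,-0.04,0,0],
    [0.04,0.009,-0.04,0,0],
    [0.04,0.009,-0.04,0,0],
    [0.04,0.006,-0.03,0,0],
    [0.04,0.003,-0.014,0,0],
    [0.04,0,0,0,0],
  ],
)

```text
time: 17.4
tcp_pos: [0.5838, 0.1662, 0.2597]
tool_rot: [-0.0, 0.983, 0.184, -0.002]
force: [-0.8, -0.2, -1.1]
opening: 0.616
```

```bash
python3 go.py 0.585 0.165 0.171 -1.204; cat > can.py <<'E'
import sys; from h import *
# can centre in stand & world: lid points from side cam
which,zt=sys.argv[1],float(sys.argv[2])
c=arm.read_camera("side");W=cloud(c);P=W.reshape(-1,3);hsv=cv2.cvtColor(c["color"],cv2.COLOR_BGR2HSV).reshape(-1,3).astype(int)
H=hsv[:,0]; m=(((H<8)|(H>172)) if which=="red" else ((H>100)&(H<130)))&(hsv[:,1]>120)&(P[:,2]>.05)&(P[:,0]>.45)
q=P[m]; print(len(q),"z",np.percentile(q[:,2],[1,99]),"x",np.percentile(q[:,0],[1,99]),"y",np.percentile(q[:,1],[1,99]))
yaw=.367;cc,s=np.cos(yaw),np.sin(yaw);L=(q[:,:2]-[.6488,.1345])@np.array([[cc,-s],[s,cc]])
print("stand-frame x",np.percentile(L[:,0],[1,99]),"y",np.percentile(L[:,1],[1,99]))
# cylinder fit r=27 to side points
from scipy.optimize import least_squares
sd=q[(q[:,2]<q[:,2].max()-.008)]
f=least_squares(lambda a:np.hypot(sd[:,0]-a[0]-a[2]*(sd[:,2]-zt),sd[:,1]-a[1]-a[3]*(sd[:,2]-zt))-.027,[q[:,0].mean(),q[:,1].mean()-.02,0,0],loss="soft_l1",f_scale=.001)
x=f.x[:2];l=(x-[.6488,.1345])@np.array([[cc,-s],[s,cc]])
print("cyl centre at z",zt,x,"tilt",f.x[2:],"stand frame",l,"caddy frame",l+[.05,.001])
u,v=map(int,proj(c,[.6,.13,.2])); a=c["color"][max(v-75,0):v+75,max(u-100,0):u+100]; cv2.imwrite(f"pics/{sys.argv[3]}.png",cv2.resize(a,None,fx=4,fy=4,interpolation=cv2.INTER_CUBIC))
E
python3 can.py red .165 side7
```

```text
t 17.4 tcp [0.5838 0.1662 0.2597] yang -1.2006048551866162 zax [-0.0042 -0.0006 -1.    ] F [-0.7739 -0.2307 -1.1241] open 0.6155111786718
tool delta [0.001  0.0016 0.0887]
roll 0.003395144813383766
286 z [0.20904285 0.33483525] x [0.55556634 0.60440101] y [0.1546158  0.21985261]
stand-frame x [-0.0747175 -0.0271976] y [0.04151928 0.10677337]
cyl centre at z 0.165 [0.58532142 0.16337393] tilt [-0.0511112   0.02935805] stand frame [-0.04889096  0.04972834] caddy frame [0.00110904 0.05072834]
```

View pics/side7.png

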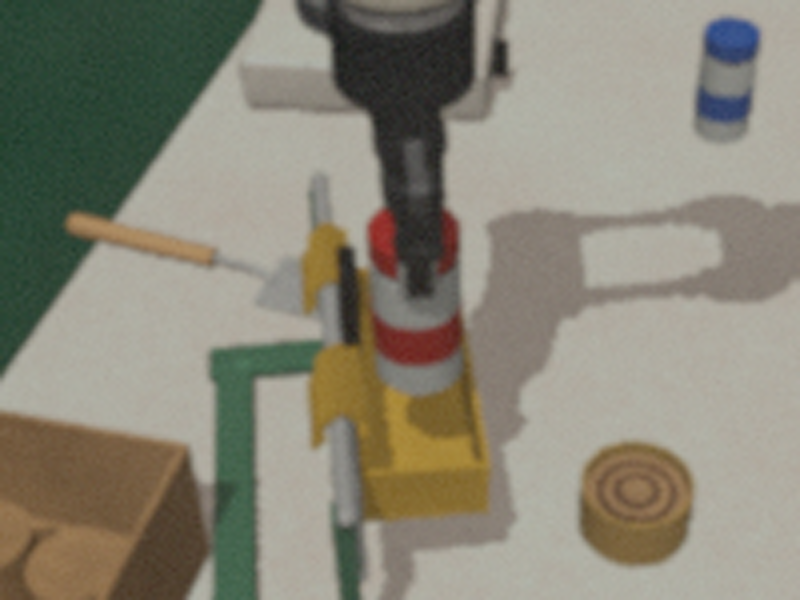

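Red is upright over the +y half of the caddy at about (1, 51) mm in the caddy frame. Lowering.

Emit:
jog_arm(
  motion=[
    [0.04,0,0,0.01,0],
    [0.04,0,0,0.02,0],
    [0.04,0,0,0.02,0],
    [0.04,0,0,0.018,0],
    [0.04,0,0,0.01,0],
    [0.04,0,0,0.003,0],
    [0.04,0,0,0,0],
    [0.04,0,0,0,0],
  ],
)

```text
time: 18.25
tcp_pos: [0.5866, 0.1641, 0.1823]
tool_rot: [-0.0, 0.983, 0.182, 0.001]
force: [-0.7, -0.6, -1.4]
opening: 0.613
```

```bash
python3 go.py 0.585 0.165 0.173 -1.204
```

```text
t 18.25 tcp [0.5866 0.1641 0.1823] yang -1.204322207451318 zax [ 0.0017  0.0003 -1.    ] F [-0.7455 -0.6165 -1.4449] open 0.6127766242264223
tool delta [-0.0012 -0.0015  0.0093]
roll -0.0003222074513180573
```

Emit:
jog_arm(
  motion=[
    [0.04,-0.001,0,0.004,0],
    [0.04,0,0,0.002,0],
    [0.04,0,0,0.001,0],
    [0.04,0,0,0,0],
  ],
)

```text
time: 18.65
tcp_pos: [0.5847, 0.164, 0.1742]
tool_rot: [0.0, 0.983, 0.183, -0.0]
force: [0.6, -1.0, -1.0]
opening: 0.614
```

```bash
python3 go.py 0.585 0.165 0.173 -1.204
```

```text
t 18.65 tcp [0.5847 0.164  0.1742] yang -1.2036116355255149 zax [-0.0002 -0.0001 -1.    ] F [ 0.6034 -1.0303 -0.9795] open 0.6143858885694479
tool delta [ 0.0006 -0.0009  0.0012]
roll 0.0003883644744853143
```

Emit:
jog_arm(
  motion=[
    [0.04,0,0,0.001,0],
    [0.04,0,0,0.001,0],
    [0.04,0,0,0,0],
  ],
)

```text
time: 18.95
tcp_pos: [0.5852, 0.164, 0.1731]
tool_rot: [-0.0, 0.983, 0.183, 0.0]
force: [-1.2, -1.0, 3.3]
opening: 0.617
```

```bash
python3 go.py 0.585 0.165 0.173 -1.204;python3 can.py red .165 side8
```

```text
t 18.95 tcp [0.5852 0.164  0.1731] yang -1.203727178159674 zax [ 0.0008  0.0002 -1.    ] F [-1.1634 -0.9545  3.2528] open 0.6172255544868845
tool delta [ 0.0002 -0.001   0.0001]
roll 0.0002728218403262872
245 z [0.12245375 0.24212052] x [0.55721827 0.60602782] y [0.14977722 0.21758695]
stand-frame x [-0.0751747  -0.02637038] y [0.04053682 0.10290751]
cyl centre at z 0.165 [0.58354942 0.16297821] tilt [-0.01627571  0.0061246 ] stand frame [-0.05068695  0.0499948 ] caddy frame [-0.00068695  0.0509948 ]
```

View pics/side8.png

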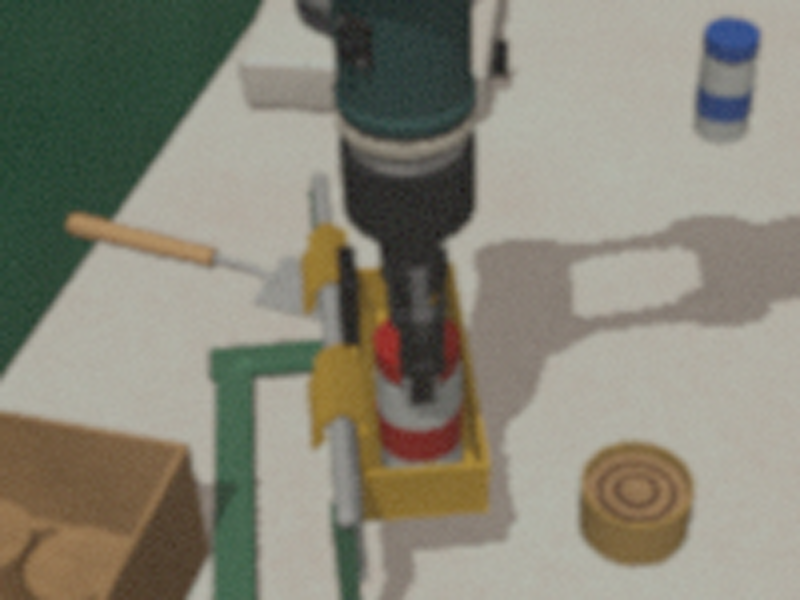

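Contact with the floor: Fz rose from -1.0 to +3.3 N. Releasing and retreating.

Emit:
jog_arm(
  motion=[
    [0.058,0,0,0,0],
    [0.064,0,0,0,0],
    [0.072,0,0,0,0],
    [0.072,0,0,0,0],
    [0.072,0,0,0,0],
    [0.072,0,0,-0.01,0],
    [0.072,0,0,-0.03,0],
    [0.072,0,0,-0.04,0],
    [0.072,0,0,-0.04,0],
    [0.072,0,0,0,0],
  ],
)

```text
time: 20.0
tcp_pos: [0.5887, 0.1648, 0.3013]
tool_rot: [-0.0, 0.983, 0.182, 0.007]
force: [0.8, -0.3, 0.7]
opening: 0.842
```

```bash
python3 go.py 0.441 -0.4065 0.26 -1.204;python3 can.py red .165 side9
```

```text
t 20.0 tcp [0.5887 0.1648 0.3013] yang -1.203785136856511 zax [ 0.0135  0.0032 -0.9999] F [ 0.7765 -0.2872  0.7292] open 0.84216386879149
tool delta [-0.3434  0.4802  0.0375]
roll 0.0002148631434888415
441 z [0.12271037 0.20533123] x [0.55567664 0.60178671] y [0.14005994 0.18996888]
stand-frame x [-0.07763006 -0.02878372] y [0.02870532 0.07726139]
cyl centre at z 0.165 [0.58200151 0.16102329] tilt [-0.03361968 -0.01952159] stand frame [-0.05283324  0.04872547] caddy frame [-0.00283324  0.04972547]
```

View pics/side9.png

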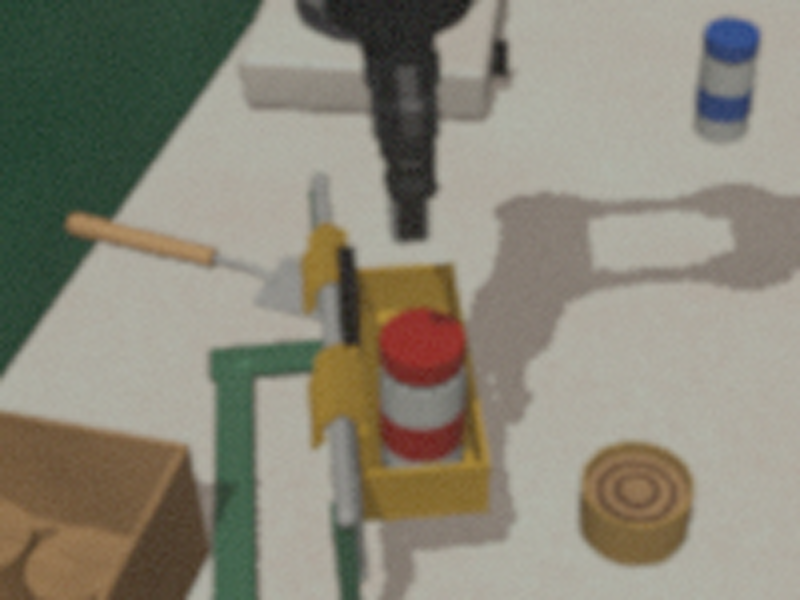

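Red stands upright on the caddy floor at (420,390) in the crop, with its lid top at 0.205 m. On to blue.

Emit:
jog_arm(
  motion=[
    [0.085,-0.012,0.018,0,0],
    [0.085,-0.025,0.035,0,0],
    [0.085,-0.029,0.04,0,0],
    [0.085,-0.029,0.04,0,0],
    [0.085,-0.029,0.04,0,0],
    [0.085,-0.029,0.04,0,0],
    [0.085,-0.029,0.04,0,0],
    [0.085,-0.029,0.04,0,0],
    [0.085,-0.029,0.04,0,0],
    [0.085,-0.029,0.04,0,0],
    [0.085,-0.029,0.04,0.02,0],
    [0.085,-0.025,0.035,0.02,0],
  ],
)

```text
time: 21.25
tcp_pos: [0.444, -0.3693, 0.2531]
tool_rot: [0.0, 0.983, 0.182, 0.0]
force: [0.9, 0.3, -0.6]
opening: 0.994
```

```bash
python3 go.py 0.4415 -0.4065 0.23 -1.204
```

```text
t 21.25 tcp [ 0.444  -0.3693  0.2531] yang -1.204569262843849 zax [ 0.0007 -0.0007 -1.    ] F [ 0.9379  0.3296 -0.5637] open 0.9935595482316616
tool delta [-0.0157  0.0338  0.0232]
roll -0.00056926284384895
```

Emit:
jog_arm(
  motion=[
    [0.085,-0.012,0.022,0.012,0],
    [0.085,-0.001,0.002,0.01,0],
    [0.085,0,0,0,0],
    [0.085,0,0,0,0],
  ],
)

```text
time: 21.65
tcp_pos: [0.4414, -0.393, 0.231]
tool_rot: [-0.001, 0.983, 0.183, -0.0]
force: [0.8, 0.3, 0.6]
opening: 0.999
```

```bash
python3 go.py 0.4415 -0.4065 0.076 -1.204; python3 - <<'E'
from h import *
c=arm.read_camera("side");W=cloud(c)
a=c["color"][50:200,220:400];cv2.imwrite("pics/side10.png",cv2.resize(a,None,fx=4,fy=4))
P=W.reshape(-1,3);m=(abs(P[:,0]-.44)<.045)&(abs(P[:,1]+.4)<.045)&(P[:,2]>.1)&(P[:,2]<.118);print(m.sum(),cv2.minEnclosingCircle(P[m][:,:2].astype(np.float32)))
E
```

```text
t 21.65 tcp [ 0.4414 -0.393   0.231 ] yang -1.2031952858691481 zax [-0.0008  0.0015 -1.    ] F [0.7507 0.2962 0.5587] open 0.9988699840454994
tool delta [-0.0047  0.0129  0.155 ]
roll 0.0008047141308518135
113 ((0.440290242433548, -0.4057646691799164), 0.03002144768834114)
```

View pics/side10.png

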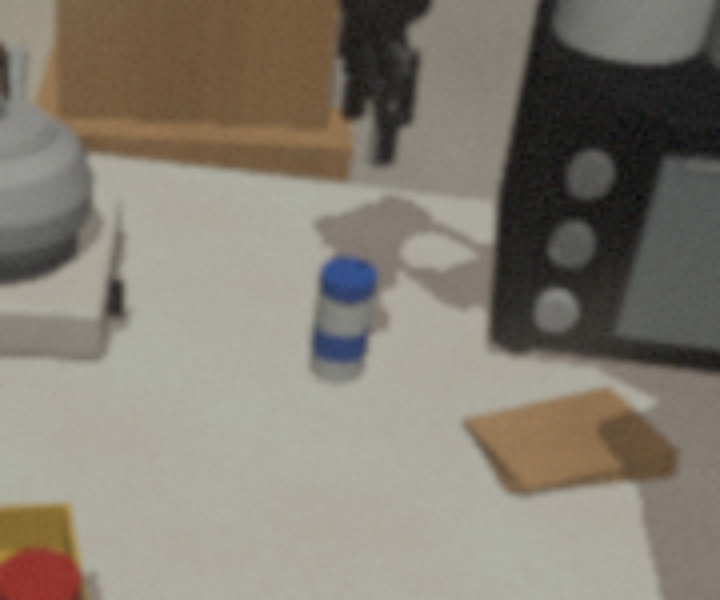

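Blue stands at (345,320) in the crop, and its position measures the same as before. Descending on it.

Emit:
jog_arm(
  motion=[
    [0.085,-0.005,0.013,0,0],
    [0.085,0,0,0.02,0],
    [0.085,0,0,0.03,0],
    [0.085,0,0,0.03,0],
    [0.085,0,0,0.03,0],
    [0.085,0,0,0.025,0],
    [0.085,0,0,0.013,0],
    [0.085,0,0,0.004,0],
    [0.085,0,0,0,0],
    [0.04,0,0,0,0],
    [0.04,0,0,0,0],
    [0.04,0,0,0,0],
  ],
)

```text
time: 22.9
tcp_pos: [0.4424, -0.409, 0.0816]
tool_rot: [0.001, 0.983, 0.182, 0.001]
force: [-0.7, 1.2, 5.0]
opening: 0.612
```

Emit:
jog_arm(
  motion=[
    [0.04,0,0,0,0],
    [0.04,0,0,0,0],
    [0.04,0,0,0,0],
  ],
)

```text
time: 23.2
tcp_pos: [0.4424, -0.409, 0.0816]
tool_rot: [0.001, 0.983, 0.182, 0.001]
force: [-0.3, 1.5, 6.1]
opening: 0.616
```

```bash
python3 go.py 0.4415 -0.4065 0.076 -1.204
```

```text
t 23.2 tcp [ 0.4424 -0.409   0.0816] yang -1.2038571425130715 zax [ 0.0022 -0.0019 -1.    ] F [-0.2888  1.4561  6.1447] open 0.6155740552287152
tool delta [ 0.0001 -0.0027  0.0056]
roll 0.00014285748692843825
```

Emit:
jog_arm(
  motion=[
    [0.04,0,0,-0.01,0],
    [0.04,0,0,-0.03,0],
    [0.04,0,0,-0.035,0],
    [0.04,0,0,-0.035,0],
    [0.04,0,0,-0.035,0],
    [0.04,0,0,-0.03,0],
    [0.04,0,0,-0.01,0],
    [0.04,0,0,0,0],
  ],
)

```text
time: 24.0
tcp_pos: [0.4422, -0.409, 0.2668]
tool_rot: [0.002, 0.983, 0.182, 0.001]
force: [0.1, -0.2, -1.9]
opening: 0.612
```

```bash
python3 go.py 0.621 0.066 0.26 -1.204
```

```text
t 24.0 tcp [ 0.4422 -0.409   0.2668] yang -1.2038660489540811 zax [ 0.003  -0.0031 -1.    ] F [ 0.1093 -0.1575 -1.8522] open 0.6120749064920185
tool delta [ 0.3373 -0.3793  0.0059]
roll 0.00013395104591884532
```

Emit:
jog_arm(
  motion=[
    [0.04,0.012,-0.013,0,0],
    [0.04,0.024,-0.027,0,0],
    [0.04,0.031,-0.035,0,0],
    [0.04,0.031,-0.035,0,0],
    [0.04,0.031,-0.035,0,0],
    [0.04,0.031,-0.035,0,0],
    [0.04,0.031,-0.035,0,0],
    [0.04,0.031,-0.035,0,0],
    [0.04,0.031,-0.035,0,0],
    [0.04,0.031,-0.035,0,0],
    [0.04,0.024,-0.027,0,0],
    [0.04,0.012,-0.013,0,0],
  ],
)

```text
time: 25.2
tcp_pos: [0.6097, 0.0468, 0.2612]
tool_rot: [-0.001, 0.983, 0.184, -0.002]
force: [0.1, -1.4, -1.0]
opening: 0.616
```

Emit:
jog_arm(
  motion=[
    [0.04,0.008,-0.01,0,0],
    [0.04,0,0,0,0],
    [0.04,0,0,0,0],
  ],
)

```text
time: 25.5
tcp_pos: [0.6141, 0.054, 0.2637]
tool_rot: [0.0, 0.983, 0.182, -0.001]
force: [0.1, -0.5, -1.9]
opening: 0.613
```

```bash
python3 go.py 0.621 0.067 0.175 -1.204;python3 can.py blue .165 side11
```

```text
t 25.5 tcp [0.6141 0.054  0.2637] yang -1.204070463106608 zax [-0.0017 -0.0008 -1.    ] F [ 0.05   -0.5435 -1.8909] open 0.6127281173437076
tool delta [ 0.0112 -0.0097  0.0887]
roll -7.046310660818733e-05
192 z [0.21316358 0.32222659] x [0.58756883 0.63481111] y [0.04343009 0.108887  ]
stand-frame x [-0.08432957 -0.03976667] y [-0.07784575 -0.00853609]
cyl centre at z 0.165 [0.61827369 0.05324448] tilt [-0.08662044  0.02206173] stand frame [-0.05764935 -0.06489119] caddy frame [-0.00764935 -0.06389119]
```

View pics/side11.png

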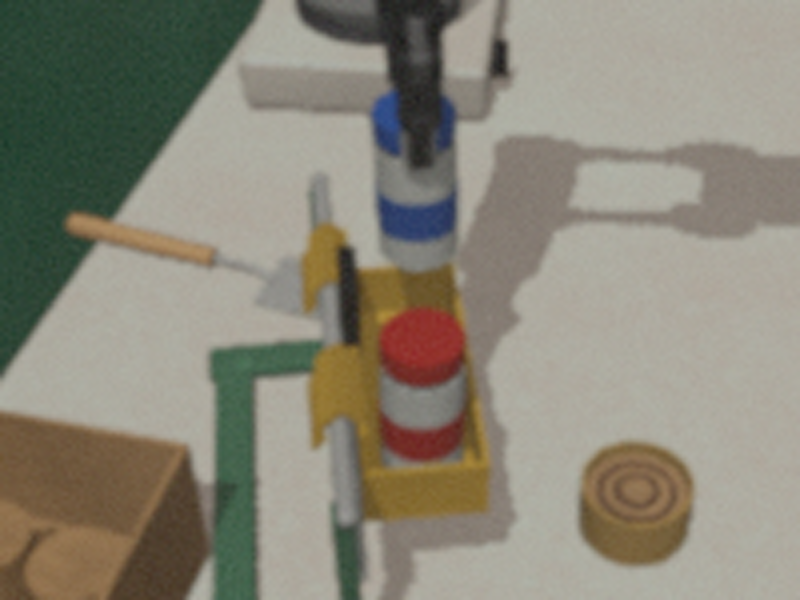

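Emit:
jog_arm(
  motion=[
    [0.04,0.006,-0.005,0,0],
    [0.04,0.005,-0.005,0,0],
    [0.04,0,0,0,0],
    [0.04,0,0,0,0],
  ],
)

```text
time: 25.95
tcp_pos: [0.6216, 0.068, 0.2646]
tool_rot: [0.0, 0.983, 0.182, 0.0]
force: [0.1, -0.2, -1.8]
opening: 0.613
```

```bash
python3 go.py 0.621 0.067 0.175 -1.204;python3 can.py blue .165 side12
```

```text
t 25.95 tcp [0.6216 0.068  0.2646] yang -1.2038085787582748 zax [ 0.0001 -0.0002 -1.    ] F [ 0.1128 -0.1744 -1.7813] open 0.613257960767321
tool delta [-0.0009  0.0007  0.0896]
roll 0.00019142124172510933
199 z [0.21416381 0.32380747] x [0.59480576 0.64155561] y [0.05770639 0.11856555]
stand-frame x [-0.07122829 -0.02728052] y [-0.06540518 -0.00281378]
cyl centre at z 0.165 [0.62583794 0.06773582] tilt [-0.0858062   0.02013819] stand frame [-0.04538908 -0.05407905] caddy frame [ 0.00461092 -0.05307905]
```

View pics/side12.png

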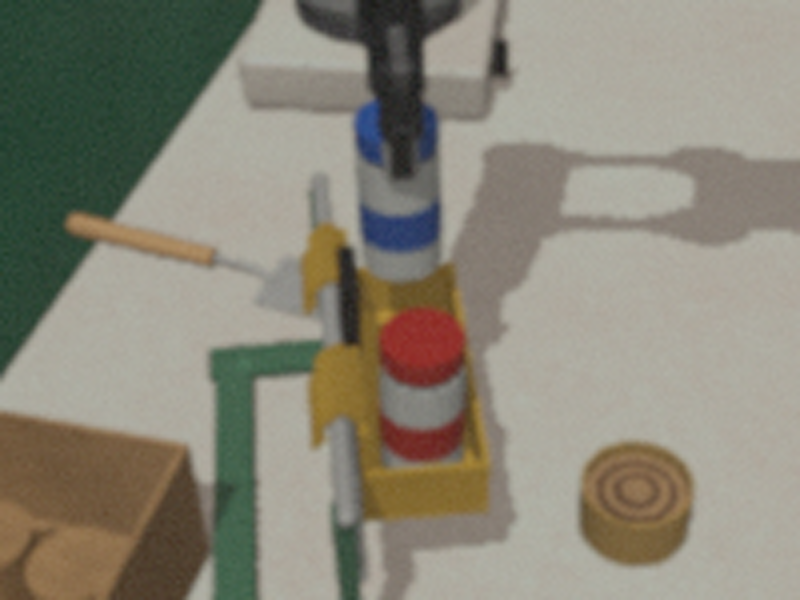

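Blue is upright over the −y half; its visible span in stand x is -71 to -27 mm, so it is centred near -49. Lowering.

Emit:
jog_arm(
  motion=[
    [0.04,-0.001,0,0.01,0],
    [0.04,0,0,0.02,0],
    [0.04,0,0,0.02,0],
    [0.04,0,0,0.018,0],
    [0.04,0,0,0.01,0],
    [0.04,0,0,0.004,0],
    [0.04,0,0,0,0],
    [0.04,0,0,0,0],
    [0.04,0,0,0,0],
  ],
)

```text
time: 26.9
tcp_pos: [0.6214, 0.0678, 0.1839]
tool_rot: [0.0, 0.983, 0.182, 0.001]
force: [-0.1, 0.4, -1.5]
opening: 0.613
```

```bash
python3 go.py 0.621 0.067 0.175 -1.204
```

```text
t 26.9 tcp [0.6214 0.0678 0.1839] yang -1.2038263441185688 zax [ 0.0023  0.0001 -1.    ] F [-0.1326  0.3555 -1.5306] open 0.6133037217461388
tool delta [-0.0007  0.0006  0.0089]
roll 0.00017365588143114508
```

Emit:
jog_arm(
  motion=[
    [0.04,0,0,0.004,0],
    [0.04,0,0,0.002,0],
    [0.04,0,0,0.001,0],
    [0.04,0,0,0.001,0],
    [0.04,0,0,0,0],
  ],
)

```text
time: 27.4
tcp_pos: [0.6206, 0.0678, 0.1751]
tool_rot: [-0.0, 0.983, 0.182, 0.0]
force: [-1.3, -0.1, 1.9]
opening: 0.617
```

```bash
python3 go.py 0.621 0.067 0.175 -1.204; python3 can.py blue .165 side13
```

```text
t 27.4 tcp [0.6206 0.0678 0.1751] yang -1.2038240622515817 zax [ 0.0002  0.0001 -1.    ] F [-1.2992 -0.0721  1.9226] open 0.616561699031904
tool delta [0.     0.0009 0.0001]
roll 0.00017593774841806464
60 z [0.19308867 0.23873621] x [0.59573055 0.64050006] y [0.05801528 0.12315755]
stand-frame x [-0.07205398 -0.02911867] y [-0.0659892   0.00227079]
cyl centre at z 0.165 [0.62987657 0.05217235] tilt [-0.47776946  0.52346729] stand frame [-0.04720382 -0.07005525] caddy frame [ 0.00279618 -0.06905525]
```

View pics/side13.png

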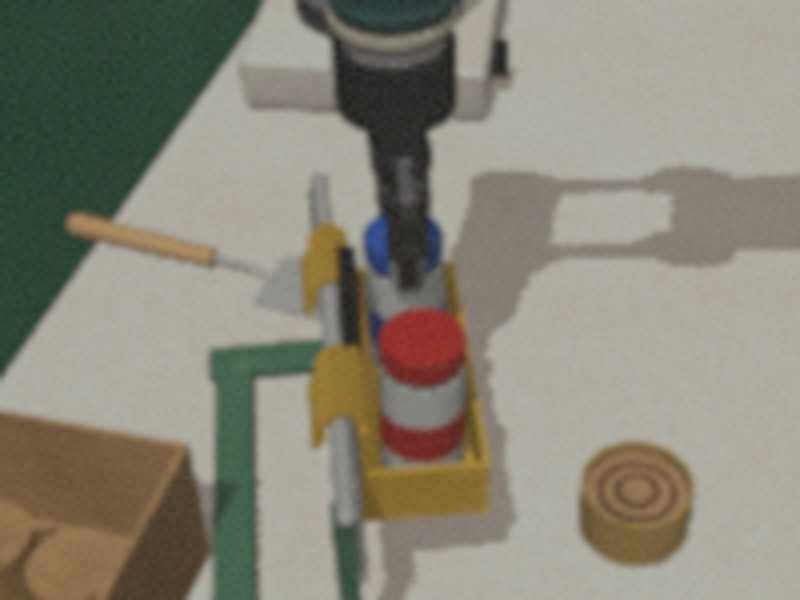

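Floor contact: Fz went from -1.5 to +1.9 N at the expected height. Blue sits behind red, inside the caddy. Releasing with a limited opening so the finger clears red.

Emit:
jog_arm(
  motion=[
    [0.058,0,0,0,0],
    [0.064,0,0,0,0],
    [0.07,0,0,0,0],
    [0.07,0,0,0,0],
    [0.07,0,0,0,0],
    [0.07,0,0,-0.01,0],
    [0.07,0,0,-0.03,0],
    [0.07,0,0,-0.04,0],
    [0.07,0,0,-0.04,0],
    [0.07,0,0,-0.04,0],
    [0.07,0,0.04,0,0],
    [0.07,0,0.04,0,0],
  ],
)

```text
time: 28.65
tcp_pos: [0.6507, -0.0067, 0.339]
tool_rot: [0.001, 0.983, 0.184, 0.003]
force: [0.2, -0.6, -0.8]
opening: 0.821
```

Emit:
jog_arm(
  motion=[
    [0.07,-0.03,0.035,0,0],
    [0.07,-0.03,0.035,0,0],
    [0.07,-0.03,0.035,0,0],
    [0.07,-0.03,0.035,0,0],
    [0.07,-0.02,0.02,0,0],
    [0.07,0,0,0,0],
    [0.07,0,0,0,0],
  ],
)

```text
time: 29.35
tcp_pos: [0.5759, -0.2069, 0.3353]
tool_rot: [-0.0, 0.983, 0.182, 0.001]
force: [-0.6, -0.7, 1.2]
opening: 0.822
```

```bash
python3 go.py; python3 can.py red .165 side14;  python3 can.py blue .165 side15; python3 - <<'E'
from h import *
from rel import rel
for n in ["side","top"]:
    c=arm.read_camera(n); W=cloud(c); np.savez(n+"5.npz",W=W,color=c["color"]); cv2.imwrite(f"pics/{n}16.png",c["color"])
    rel(n,n+"5.npz",.1865)
    P=W.reshape(-1,3)
    for nm,x0,y0 in [("red",.584,.164),("blue",.621,.067)]:
        m=(np.hypot(P[:,0]-x0,P[:,1]-y0)<.04)&(P[:,2]>.193)&(P[:,2]<.215);q=P[m]
        if len(q)>9:
            # lid plane tilt
            A=np.c_[q[:,:2],np.ones(len(q))]; k=np.linalg.lstsq(A,q[:,2],rcond=None)[0]
            (cx,cy),r=cv2.minEnclosingCircle(q[:,:2].astype(np.float32)); l=(np.array([cx,cy])-[.6488,.1345])@np.array([[np.cos(.367),-np.sin(.367)],[np.sin(.367),np.cos(.367)]])
            print(nm,len(q),"lid z",np.median(q[:,2]),"grad",k[:2],"r",r,"caddy xy",l+[.05,.001])
E
```

```text
t 29.35 tcp [ 0.5759 -0.2069  0.3353] yang -1.20554438056916 zax [ 0.0011  0.0002 -1.    ] F [-0.6231 -0.6723  1.1662] open 0.8222756127008076
451 z [0.12312411 0.20538283] x [0.555301   0.60315618] y [0.13727449 0.1893232 ]
stand-frame x [-0.07778649 -0.02865642] y [0.02659946 0.07677002]
cyl centre at z 0.165 [0.58211805 0.16097169] tilt [-0.02208395 -0.0204273 ] stand frame [-0.05274297  0.04863549] caddy frame [-0.00274297  0.04963549]
221 z [0.18966745 0.20559362] x [0.59213315 0.63535833] y [0.04909757 0.09577341]
stand-frame x [-0.076323   -0.03219041] y [-0.07015626 -0.02202268]
cyl centre at z 0.165 [0.61829196 0.06469562] tilt [-0.04258313  0.10991919] stand frame [-0.05352344 -0.05420917] caddy frame [-0.00352344 -0.05320917]
side yellow 904
floor 183 x [-0.0847 -0.0225 -0.0158] y [-0.096   0.0975] z-z0 0.005793890165787949 yaw 0.7122069001197815 dz/dy 0.013328601880996147
lip44 147 x [-0.0885 -0.0627 -0.0136] y [-0.0991  0.098 ] z-z0 0.04232616747779663 yaw 87.67157745361328 dz/dy -0.0030283210599065325
lips 288 x [-0.0134  0.      0.0118] y [-0.0877  0.0872] z-z0 0.09163
[... 447 characters left out ...]
2] y [-0.0991  0.0909] z-z0 0.0029073039240753995 yaw 0.16705074906349182 dz/dy -0.0008918343477871704
lip44 210 x [-0.0919 -0.0877 -0.0148] y [-0.1012  0.0953] z-z0 0.041893268004330075 yaw 0.08096010982990265 dz/dy 0.003597002321458154
lips 346 x [-0.0163 -0.0056  0.0092] y [-0.0918  0.0856] z-z0 0.08985542155598661 yaw 70.25770568847656 dz/dy 0.0018961235411875995
bar 217 x [-0.0065 -0.0019  0.0046] slope [-0.0016 -0.0016] z [0.1733 0.1768] y -0.15899190407557912 0.1589913591434653
red 303 lid z 0.20090005017678733 grad [0.0361 0.0198] r 0.026995547115802765 caddy xy [-0.0062  0.0496]
blue 301 lid z 0.20111072305150807 grad [0.0331 0.0092] r 0.027417317032814026 caddy xy [-0.0052 -0.0493]
```

View pics/side15.png

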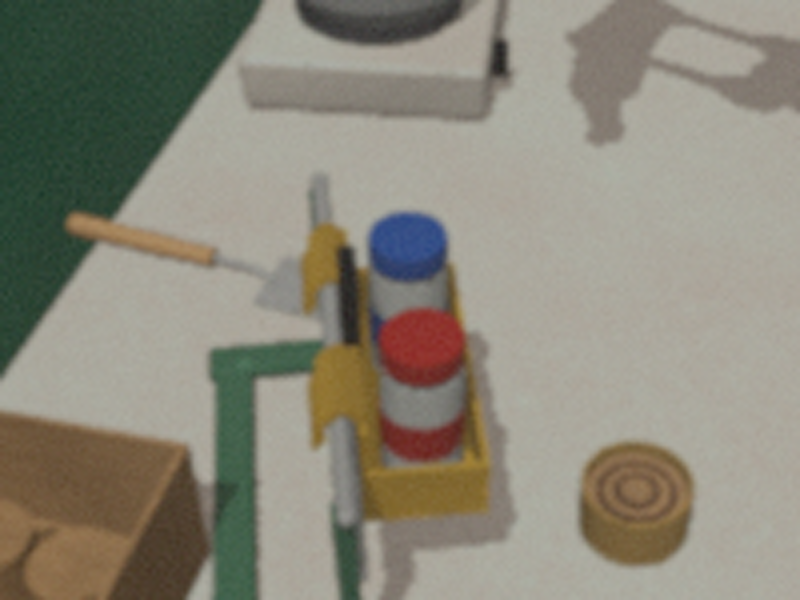

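View pics/top16.png

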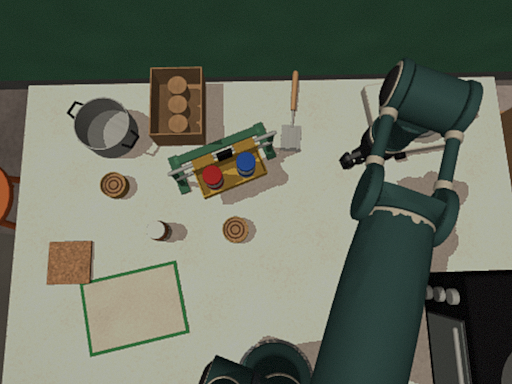

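The top view shows red (213,176) and blue (246,164) standing in the hanging caddy, with the tins and jar where they were. The gripper is well away and above the table.

```bash
python3 -c "
from plant import arm
print(arm.sign_off())"
```

```text
the job is handed in; nothing more can be done
None
```

The caddy is hanging on the stand with both canisters standing upright in it. I handed the job in at about 30 s of the 72 s allowed; no verdict is reported.

**What I did:** I gripped the caddy by its tab and lowered its lips over the upper bar until the wrist force showed it seated. I let go and checked that it hung flat, then placed the red canister in the +y half and the blue in the −y half. Each was released only after the wrist force showed it resting on the caddy floor.

**Last checks:**

| Check | Result | Limit |
|---|---|---|
| Hook point in x, from the bar axis | about 1–2 mm off | 8 mm |
| Red canister in caddy frame (x, y) | about (−2 to −6, 50) mm | ±20, ±80 mm |
| Blue canister in caddy frame (x, y) | about (−3 to −5, −47 to −53) mm | ±20, ±80 mm |
| Lid heights | 0.201–0.203 m, as expected for canisters on the floor | – |
| Gripper | about 0.27 m from the caddy, touching nothing | – |

- **Surroundings:** in the last top picture the two tins and the jar look unmoved. I did not re-measure their positions.
- **Disagreements:** the two cameras differ by up to about 4 mm on positions. The canister tilt fits were not reliable: plane fits to the lids gave 0.04–0.09 rad, differing between the cameras, and the side fit on the partly hidden blue canister gave more (about 0.12 rad). In the pictures both canisters look upright.

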